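# Top up the sprung relish-jar rack

## Robot

A 6-joint arm with a two-finger parallel gripper is mounted at the origin on the work surface. World frame = base frame: x ahead of the robot, y to its left, z up, the work surface at z = 0. Lengths are in mm, angles in rad, forces in N, time in s.
With the tool pointing down it reaches from about 350 to 875 mm from the base axis. Payload 4.2 kg.
Tool frame: the origin (TCP) lies at the very end of the fingers, on their centre line; the grasp point (between the pads) lies arm.hold_point_z behind it (arm.hold_point_z is the distance from the TCP to the grasp point, in mm); z points along the fingers, y is the direction in which the jaws open and shut (so a half turn about z gives the same grasp; the last joint's range is limited). The gripper opens to 85 mm and grips with 20 to 120 N. Pads are 22 mm wide; open, the fingers measure 114 mm over their backs; the gripper's body (76 mm by 85 mm) begins 54 mm behind the grasp point. The pads swing forward as they close: fully open they stand 13 mm farther back than shut.
Start: joints at [0.259, 0.385, 0.008, 0, -1.194, -0.259], TCP at [624.979, 0.025, 231.312] pointing down, gripper open.
Joint ranges: [-3.14, 3.14], [-1.21, 2.06], [-1.07, 1.41], [-3.16, 2.05], [-2.99, -0.16], [-3.1, 3.1]. Speed limits (rad/s): [2.79, 2.79, 3.14, 3.14, 3.14, 3.14].

## Interface

Orientations are given as a unit quaternion [x, y, z, w].
In Python, from bench import arm gives the robot as it stands.
- The arm moves only by the tool step_arm, never from a script. Its argument "series" is a list of rows, each a list of 6 numbers: the shift along the world's x, y, z scaled (see below), then the turn, a rotation vector about the world's x, y, z scaled (see below). A call has 1 to 12 rows; each row is the pose to reach, as a shift and turn from the pose commanded when the call began; what a row does not reach only later rows make up. The controller multiplies each number of a shift by 400 mm and each number of a turn by pi/2 rad. A row lasts 1/12 s, in which the tool goes at most 41.7 mm and 7.16 degrees, less where a joint would pass 70% of its speed; a pose out of reach is approached as far as the arm can. A call with a number of a shift or a turn outside -1 to 1 is refused whole. A call with a gripper value outside its range is refused whole. "jaw" is the opening, from -1 (shut) to 1 (fully open), set as the call begins (left out, the last holds). The fingers move at their own pace and stop on an object; the grip force is fixed at half the most. Time passes only in rows, so rows that repeat a pose let the fingers close. It gives the time, the measured TCP pose, the force and the opening at its end, in the units of the state.
- arm.read_state(): the state, without advancing time (a new reading comes with each control period).
- arm.get_image(name): name is "scene" or "side" or "wrist"; returns a dict with "image" (480x640x3 uint8, red, green, blue), "camera_matrix" (3x3 intrinsics, pixels), "world_from_camera" (4x4, takes a point from camera to world coordinates). Camera axes: x right, y up, looking along -z (the intrinsics and any distortion apply to the point x, -y, -z); pixel columns grow to the right and rows downward; lengths in mm; the calibration is good to about 2 mm. A picture is of the moment at which its call begins. There is no depth.
- arm.job_done(): hands the job in, once; it reports no verdict.
The state is a dict: "clock": time; "joints": joint angles; "joint_vel": joint speeds; "joint_efforts": joint torques, N m; "position": TCP position; "ee_rot": TCP orientation; "contact_force": force on the tool from outside, world axes, zero at the start; "wrist_torque": the same for the moment, N m; "gripper_width": finger opening in mm.
Only numpy, scipy, OpenCV 4.12 (cv2) and the standard library are available. Lean on these libraries where they do the work, as an engineer would, in place of code of your own. Each camera call takes 0.05 s, during which the arm holds its last target.

## Task

Top up the sprung pusher rack with the two relish jars that stand loose on the table, of the same tall kind as those in the rack though not all the same width: one after the other, press the paddle back with the jar itself and set it upright, right down on the lane floor, between the last jar and the paddle. They are glass: never knock, drop or press one hard, and keep hold of each jar while the paddle follows it slowly forward until you feel it touch the row, so that the paddle never runs forward on its own. Finish with all four jars closed up in the middle of the lane, let go, and leave everything else where it is.

Things in the scene. Friction and masses are not known exactly. Their poses are not given: they have to be found in the camera images.
- rack: Aluminium single-lane pusher rack fixed to the table, 276 mm long, 76 mm wide. Origin at the centre of its underside on the table; its y axis runs along the lane from the feed end (-y) to the rear (+y), x across, z up. Lane floor 8 mm above the table; side rails 6 mm thick, tops 20 mm above the table, 64 mm apart inside. The front stop at the -y end has its inner face at y = -130 mm, top 37 mm above the table. It is open above.
- front_stop (a point): Middle of the front stop's inner face, at lane floor height (rack x 0, y -130, z 8 mm).
- pusher (a joint): The sprung paddle: distance (m) from the front stop's inner face to the paddle's front face, which is the length of the row it holds (0.092 at the start; with all four jars about 0.17 to 0.20). It grows as the paddle is pressed back (+y of the rack), to a hard stop at 0.208. The spring always pushes to -y, with 7 N at 0.09 and 8.5 N at 0.208, and a damper resists motion (3 N at 0.05 m/s). There is no catch.
- paddle_face (a point): On the paddle's front face, mid-width, 82 mm above the table. The paddle is an upright grey plate 44 mm wide, its flat front 10 to 86 mm above the table, 18 mm higher than the jars in the lane; the spring drum behind it reaches 30 mm back. A jar lowered along the paddle is rubbed by it with up to about 10 N, and hangs there, clamped, if let go above the lane floor.
- jar_row1: Relish jar already in the lane against the front stop. The relish jars are assorted: all 60 mm tall and straight-sided, but anything from 39 to 57 mm in diameter, not measured. Straight-sided glass full of red-brown relish with a steel screw lid of the same diameter (top 14 mm), 0.07 to 0.25 kg. Origin at the centre of its underside; z up.
- jar_row2: Second jar in the lane, the last of the row, same kind; the paddle bears on it at the start. Origin at the centre of its underside.
- jar_a: A loose jar to be loaded, same kind, 60 mm tall, 39 to 57 mm in diameter, standing on the table on the robot's right. Origin at the centre of its underside. (Either of jar_a and jar_b may be loaded first.)
- jar_b: The other loose jar to be loaded, same kind, 60 mm tall, 39 to 57 mm in diameter. Origin at the centre of its underside.
- jar_wide: A wider, lower jar, 68 mm diameter and 42 mm tall, that does not fit the lane: leave it. Origin at the centre of its underside.
- sauce_bottle: White squeeze bottle, 54 mm diameter, 160 mm tall: leave it. Origin at the centre of its underside.
- shaker: Slim steel shaker with a domed top, 35 mm diameter, 95 mm tall: leave it. Origin at the centre of its underside.
- tongs: Steel serving tongs lying flat, 240 mm long, 12 mm high: leave them. Origin on the table under their middle.
Mind the look-alikes: they are no part of the job. Leave any blue look-alike of the jar_row1 alone. Leave any pink look-alike of the jar_b alone.

How it is judged:
By the outcome, as a careful person would: the job done as asked, in the order asked, and still so for the second after the job is handed in, with the robot touching nothing.
It also fails if it takes over 72 s, if anything falls off the work surface, if the arm or the gripper's body presses on something with over 40 N, if the wrist force passes 120 N, or if a joint passes its speed limit or range.

## Working session

There is one attempt and no reset: what is moved stays moved. The work goes in short steps, Python scripts to look and compute and a tool call to move; the robot and the scene stay as the last step left them, time stands still between calls to the robot, and variables do not carry over. Pictures are saved under pics/ and viewed, and the job is handed in when it is done.

Besides the shell and the picture viewer there is one more tool, called after "Call:" as name(argument=value, ...) on one line, values as JSON. step_arm: Moves the arm, as the interface text tells. Shifts and turns lie within -1 to 1; 1 stands for 400 mm of shift or pi/2 rad of turn. Its arguments: {"type":"object","properties":{"series":{"type":"array","items":{"type":"array","items":{"type":"number","minimum":-1,"maximum":1}}},"jaw":{"type":"number"}},"required":["series"]}

```bash
mkdir -p pics; ls
cat > h.py <<'E'
import numpy as np, cv2
from bench import arm
def snap(n,f):
    d=arm.get_image(n); cv2.imwrite('pics/'+f+'.png',cv2.cvtColor(d['image'],cv2.COLOR_RGB2BGR))
    np.savez('pics/'+f+'.npz',K=d['camera_matrix'],T=d['world_from_camera'])
    return d
def load(f):
    z=np.load('pics/'+f+'.npz'); return z['K'],z['T']
def ray(f,u,v,z):
    K,T=load(f); c=np.linalg.inv(K)@[u,v,1]; d=T[:3,:3]@[c[0],-c[1],-c[2]]; o=T[:3,3]
    return o+d*(z-o[2])/d[2]
def proj(f,P):
    K,T=load(f); p=np.linalg.inv(T)@np.append(P,1); q=K@[p[0],-p[1],-p[2]]; return q[:2]/q[2]
E
python3 - <<'E'
from h import *
print(arm.read_state()); print(arm.hold_point_z)
for n in ['scene','side','wrist']: 
    d=snap(n,n+'0'); print(n,d['camera_matrix'],d['world_from_camera'])
    print([k for k in d])
E
```

```text
pics
{'clock': 0.0, 'joints': array([ 2.58609506e-01,  3.85568318e-01,  6.63013190e-03, -4.99711525e-04,
       -1.19400723e+00, -2.58613037e-01]), 'joint_vel': array([-0.00065416, -0.00109255,  0.00017619,  0.00131013, -0.00024807,
       -0.00057179]), 'joint_efforts': array([-9.55001960e-04, -3.92286408e+01,  1.88399577e+01,  4.18616563e+00,
       -4.72148502e-03,  8.27910434e-07]), 'position': array([6.24415780e+02, 2.51172286e-02, 2.30216068e+02]), 'ee_rot': array([-0.70703992,  0.70717278,  0.00074098, -0.00081211]), 'contact_force': array([ 0.76104856,  1.23804778, -0.94478515]), 'wrist_torque': array([0.03131217, 0.03467109, 0.00282809]), 'gripper_width': 85.15464456057904}
18.700000000000003
scene [[491.40335109   0.         321.51655822]
 [  0.         491.40335109 242.33482731]
 [  0.           0.           1.        ]] [[ 2.68632772e-01 -7.95614020e-01  5.42986893e-01  1.03418852e+03]
 [ 9.63242247e-01  2.22409710e-01 -1.50659532e-01 -2.31965909e+02]
 [-8.98721150e-04  5.63500002e-01  8.26115573e-01  7.65191878e+02]
 [ 0.00000000e+00  0.00000000e+00  0.00000000e+00  1.00
[... 259 characters left out ...]

 [-5.01173243e-01  5.93922028e-01 -6.29350463e-01 -5.84115935e+02]
 [ 2.17025344e-02  7.35679050e-01  6.76982522e-01  5.93352235e+02]
 [ 0.00000000e+00  0.00000000e+00  0.00000000e+00  1.00000000e+00]]
['image', 'camera_matrix', 'world_from_camera']
wrist [[385.26461328   0.         310.95974951]
 [  0.         385.26461328 240.53913876]
 [  0.           0.           1.        ]] [[-9.99998261e-01 -6.57571137e-04  1.74519197e-03  6.25799736e+02]
 [ 8.97316142e-05 -9.51658191e-01 -3.07159046e-01 -7.90618369e+01]
 [ 1.86280515e-03 -3.07158356e-01  9.51656595e-01  3.73032277e+02]
 [ 0.00000000e+00  0.00000000e+00  0.00000000e+00  1.00000000e+00]]
['image', 'camera_matrix', 'world_from_camera']
```

View pics/scene0.png

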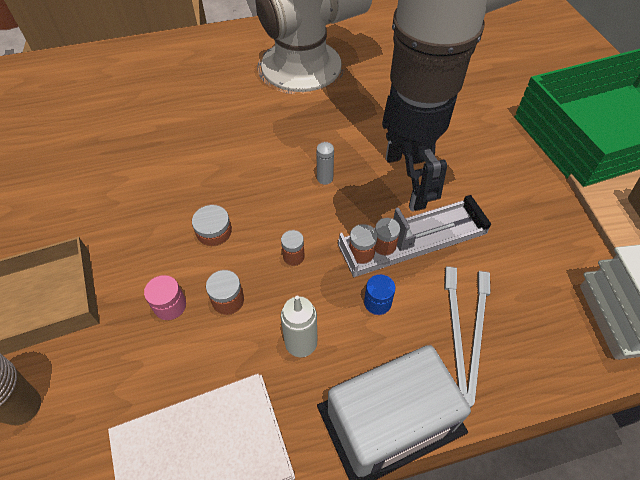

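View pics/side0.png

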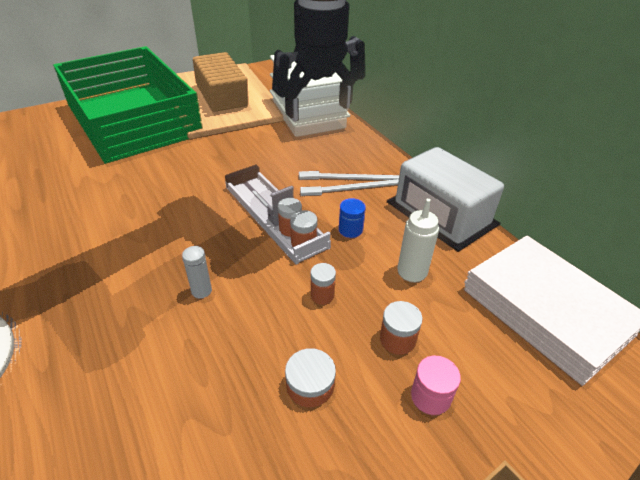

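View pics/wrist0.png

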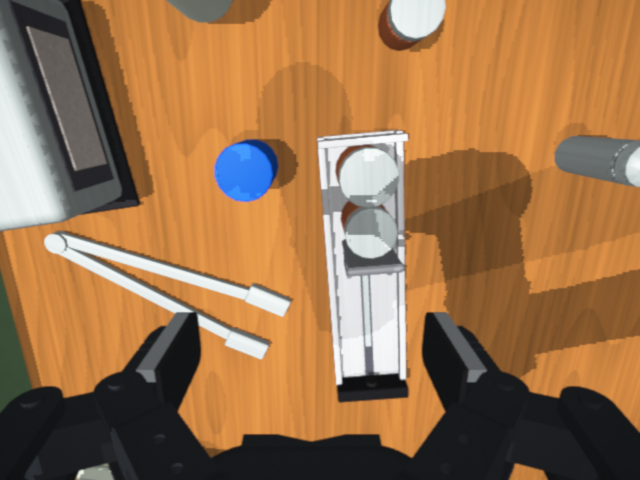

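Run:
```python
import cv2
im=cv2.imread('pics/wrist0.png'); cv2.imwrite('pics/c1.png',cv2.resize(im[120:270,300:430],None,fx=4,fy=4,interpolation=cv2.INTER_CUBIC))
cv2.imwrite('pics/c1b.png',cv2.resize(im[260:410,300:430],None,fx=4,fy=4,interpolation=cv2.INTER_CUBIC))
im=cv2.imread('pics/scene0.png'); cv2.imwrite('pics/c2.png',cv2.resize(im[190:330,140:330],None,fx=4,fy=4,interpolation=cv2.INTER_CUBIC))
im=cv2.imread('pics/side0.png'); cv2.imwrite('pics/c3.png',cv2.resize(im[255:405,280:470],None,fx=4,fy=4,interpolation=cv2.INTER_CUBIC))
```

```text
(no output)
```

View pics/c1.png

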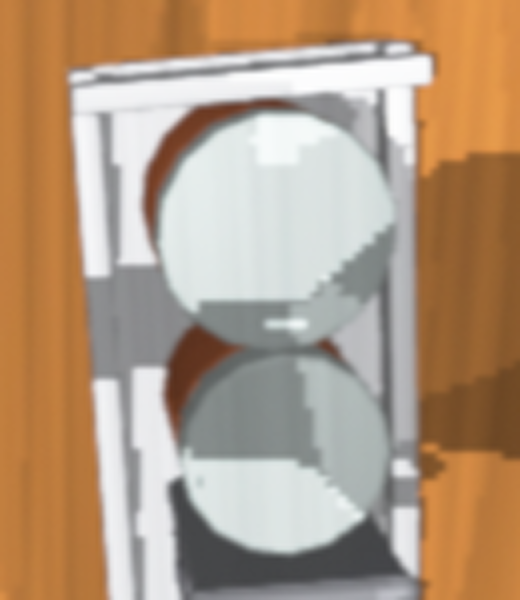

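View pics/c1b.png

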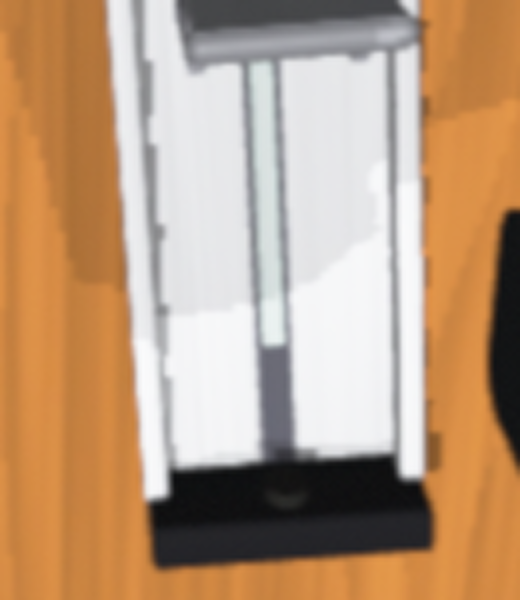

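View pics/c2.png

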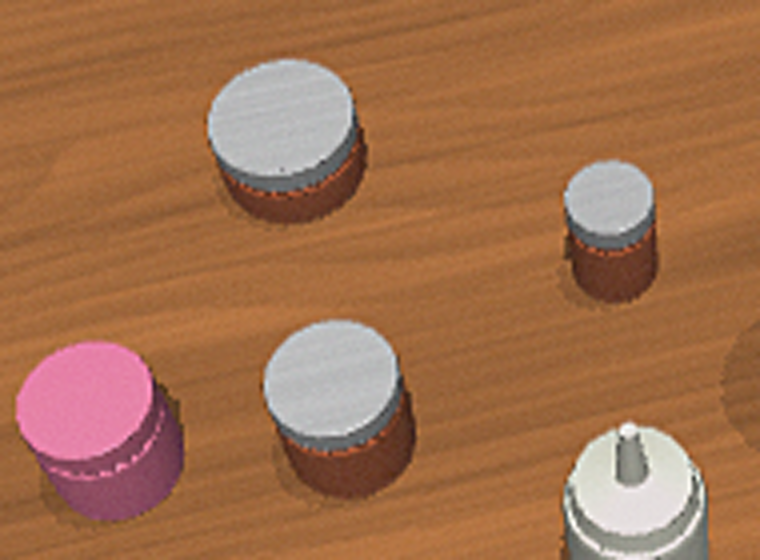

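View pics/c3.png

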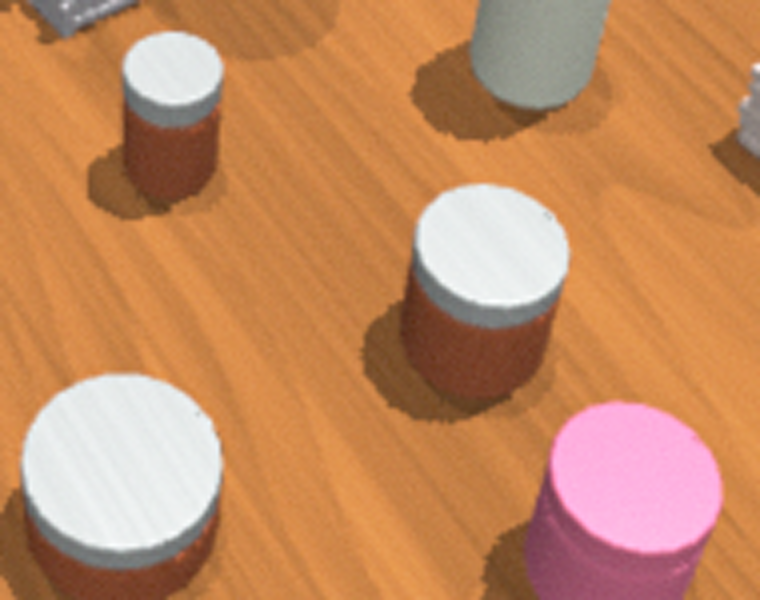

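```bash
cat >> h.py <<'E'
def circ(f,u,v,r,z,vmin,smax=60,vmax=256):
    im=cv2.imread('pics/'+f+'.png'); hsv=cv2.cvtColor(im,cv2.COLOR_BGR2HSV)
    m=((hsv[...,1]<smax)&(hsv[...,2]>vmin)&(hsv[...,2]<vmax)).astype(np.uint8)
    mm=np.zeros_like(m); cv2.circle(mm,(int(u),int(v)),r,1,-1); m&=mm
    c,_=cv2.findContours(m,cv2.RETR_EXTERNAL,cv2.CHAIN_APPROX_NONE); c=max(c,key=cv2.contourArea)
    P=np.array([ray(f,p[0][0],p[0][1],z)[:2] for p in c])
    (x,y),R=cv2.minEnclosingCircle(P.astype(np.float32))
    A=np.c_[2*P,np.ones(len(P))]; s=np.linalg.lstsq(A,(P**2).sum(1),rcond=None)[0]
    rr=np.hypot(*(P-s[:2]).T); px=cv2.contourArea(c)
    return s[:2].round(1),(2*rr.mean()).round(1),rr.std().round(2),len(P)
E
python3 - <<'E'
from h import *
print('small',circ('scene0',292.5,239.7,16,60,140),circ('side0',323,272,18,60,185))
print('large',circ('scene0',223,284.5,24,60,140),circ('side0',402.7,316.5,26,60,185))
print('wide',circ('scene0',211,220,26,42,140),circ('side0',311,371,30,42,185))
print('row1 w',circ('wrist0',369,177,32,68,110)); print('row2 w',circ('wrist0',371,233,27,68,100))
# rack corners from wrist crop
f='wrist0'
def q(U,V,z,oy=120): return ray(f,(U+.5)/4-.5+300,(V+.5)/4-.5+oy,z)[:2].round(1)
print('stop top inner? L',q(75,110,37),'R',q(430,83,37), 'outer',q(72,75,37),q(430,55,37))
print('rear rail ends', q(157,497,20,260),q(412,477,20,260))
print('rail L outer near', q(85,280,20),'R outer',q(415,280,20))
print('rear bottom', q(155,565,0,260),q(432,547,0,260))
print('paddle front top', q(178,485,86),q(378,560,86),'back',q(190,55,86,260),q(415,35,86,260))
E
```

```text
small (array([ 549.5, -151.4]), np.float64(37.2), np.float64(0.65), 55) (array([ 546.8, -153.4]), np.float64(37.4), np.float64(0.51), 60)
large (array([ 606.3, -282.7]), np.float64(53.3), np.float64(0.48), 87) (array([ 603.7, -284.9]), np.float64(53.7), np.float64(0.47), 95)
wide (array([ 452.6, -284.4]), np.float64(65.1), np.float64(0.54), 92) (array([ 449.6, -286.7]), np.float64(65.6), np.float64(0.46), 132)
row1 w (array([579.1, -32.7]), np.float64(48.8), np.float64(0.61), 187)
row2 w (array([575.6,  12.9]), np.float64(44.2), np.float64(0.41), 151)
stop top inner? L [618.9 -54. ] R [543.8 -59.6] outer [619.5 -61.2] [544.3 -65.3]
rear rail ends [594.6 199.8] [525.3 193.4]
rail L outer near [616.  -14.5] R outer [539.8 -14.5]
rear bottom [592.9 239.4] [511.9 233.1]
paddle front top [599.3  13.9] [559.1  29.6] back [596.2  41.4] [551.2  37.1]
```

Run:
```python
import cv2
im=cv2.imread('pics/scene0.png'); cv2.imwrite('pics/d1.png',cv2.resize(im[185:285,330:500],None,fx=4.5,fy=4.5,interpolation=cv2.INTER_CUBIC))
im=cv2.imread('pics/side0.png'); cv2.imwrite('pics/d2.png',cv2.resize(im[155:270,215:345],None,fx=5,fy=5,interpolation=cv2.INTER_CUBIC))
from h import *
print('row1 scene',ray('scene0',363,231,68),'row2',ray('scene0',387.5,226,68))
print('bottle base',ray('scene0',300,342,0),ray('side0',415,265,0),'shaker',ray('scene0',326,178,0),ray('side0',200,285,0),'blue',ray('scene0',379,302,0),ray('scene0',380,285,60),'pink',ray('scene0',163,289,60))
print('tongs tip',[ray('wrist0',*p,12) for p in [(285,300),(262,350)]])
```

```text
row1 scene [572.36713021 -28.68386375  68.        ] row2 [573.6878589   16.16604056  68.        ]
bottle base [ 714.08383661 -180.39688272    0.        ] [ 729.08363953 -171.09815477    0.        ] shaker [378.48593251 -40.18134541   0.        ] [378.70385776 -31.74369782   0.        ] blue [679.26939944 -29.82832839   0.        ] [678.07551893 -33.74955795  60.        ] pink [ 589.83280605 -377.26728183   60.        ]
tongs tip [array([652.04265222, 102.189542  ,  12.        ]), array([678.21279619, 162.09215517,  12.        ])]
```

View pics/d1.png

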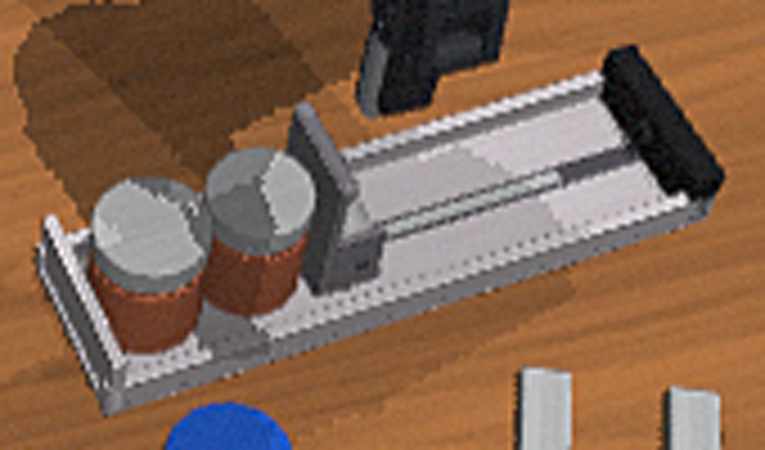

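View pics/d2.png

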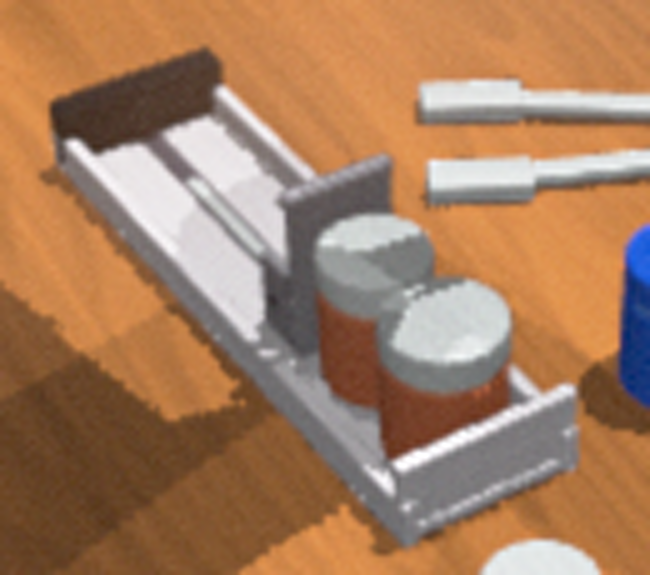

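Run:
```python
from h import *
from scipy.optimize import least_squares
S={'scene0':[((108,412),(38,-138,0)),((705,218),(38,138,0)),((108,385),(38,-138,20))],
'side0':[((408,545),(-38,-138,0)),((577,466),(38,-138,0)),((62,170),(-38,138,0)),((576,388),(38,-138,37)),((396,463),(-38,-138,37))]}
W=[((70,72),(38,-138,37)),((416,42),(-38,-138,37)),((152,567),(38,138,0)),((432,549),(-38,138,0))]
pts={}
for c,(s,ox,oy) in {'scene0':(4.5,330,185),'side0':(5,215,155)}.items():
    pts[c]=[(((u+.5)/s-.5+ox,(v+.5)/s-.5+oy),np.array(P,float)) for (u,v),P in S[c]]
pts['wrist0']=[(((u+.5)/4-.5+300,(v+.5)/4-.5+(120 if i<2 else 260)),np.array(P,float)) for i,((u,v),P) in enumerate(W)]
def tf(p,P):
    c,s=np.cos(p[2]),np.sin(p[2]); return np.array([p[0]+c*P[0]-s*P[1],p[1]+s*P[0]+c*P[1],P[2]])
def res(p,cs): return np.concatenate([proj(c,tf(p,P))-u for c in cs for u,P in pts[c]])
for cs in [['scene0'],['side0'],['wrist0'],list(pts)]:
    r=least_squares(res,[570,80,.08],args=(cs,),x_scale=[10,10,.1],loss='soft_l1'); print(cs,r.x.round(3),res(r.x,cs).round(1))
```

```text
['scene0'] [5.68283e+02 7.68970e+01 8.20000e-02] [-0.5 -0.   0.5 -0.3  0.   0.2]
['side0'] [5.70603e+02 7.64020e+01 7.40000e-02] [-1.2 -0.2 -0.2 -0.4 -0.4 -2.4  0.8  0.3  0.8  1.2]
['wrist0'] [5.69251e+02 7.34440e+01 1.00000e-01] [ -1.1   2.2   2.5   0.3   0.9 -18.2  -3.2 -19.3]
['scene0', 'side0', 'wrist0'] [5.69006e+02 7.54700e+01 9.40000e-02] [ -0.6   1.1  -0.2  -0.6  -0.    1.4  -0.3   0.1   0.3  -0.6  -2.   -1.4
   1.2   0.1   1.8   1.5   0.2   4.3   3.7   3.    0.3 -16.9  -3.9 -17.6]
```

Call:
step_arm(series=[[-0.006, -0.012, -0.009, 0, 0, 0.002], [-0.02, -0.038, -0.03, 0, 0, 0.005], [-0.04, -0.076, -0.06, 0, 0, 0.01], [-0.06, -0.122, -0.096, 0, 0, 0.016], [-0.086, -0.17, -0.135, 0, 0, 0.023], [-0.11, -0.22, -0.174, 0, 0, 0.03], [-0.134, -0.267, -0.21, 0, 0, 0.036], [-0.154, -0.305, -0.24, 0, 0, 0.041], [-0.173, -0.343, -0.27, 0, 0, 0.046], [-0.185, -0.366, -0.288, 0, 0, 0.049], [-0.192, -0.381, -0.3, 0, 0, 0.051], [-0.192, -0.381, -0.3, 0, 0, 0.051]], jaw=1)

```text
clock: 1.15
position: [547.0, -153.3, 110.3]
ee_rot: [0.734, -0.679, -0.001, 0.001]
contact_force: [-0.6, -0.4, 0.7]
gripper_width: 85.7
```

Run:
```python
from h import *
snap('wrist','wrist1');print(arm.read_state())
```

```text
{'clock': 1.2, 'joints': array([ 1.30145272e-02,  4.05453612e-01, -2.91871720e-01,  1.55603396e-04,
       -8.73853794e-01,  6.63223530e-02]), 'joint_vel': array([ 0.01835398, -0.0110849 ,  0.02677027,  0.00619465, -0.00430177,
       -0.0049687 ]), 'joint_efforts': array([-5.10500874e-01, -3.65013814e+01,  1.50545651e+01,  3.35922360e+00,
       -1.36206590e-02,  2.95001047e-02]), 'position': array([ 548.08865208, -152.71553886,  111.15183635]), 'ee_rot': array([ 7.34626851e-01, -6.78471333e-01, -9.78591357e-05,  1.74972388e-04]), 'contact_force': array([ 0.11129742, -0.39450545,  0.16477526]), 'wrist_torque': array([-0.00623851, -0.01389352,  0.05501866]), 'gripper_width': 85.43588866538565}
```

View pics/wrist1.png

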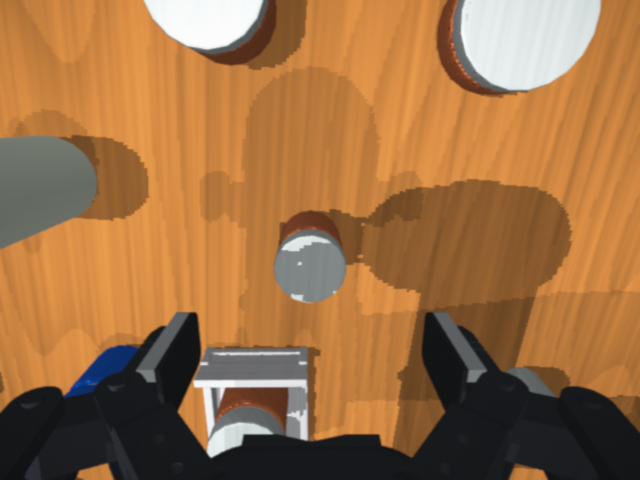

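Run:
```python
from h import *
print(circ('wrist1',310,266,38,60,100))
print('TCP proj at z60',proj('wrist1',[548.1,-152.7,60]))
```

```text
(array([ 549. , -155.1]), np.float64(39.6), np.float64(0.72), 210)
TCP proj at z60 [310.6032452  271.06541193]
```

Call:
step_arm(series=[[0, 0, -0.01, 0, 0, 0], [0, 0, -0.035, 0, 0, 0], [0, 0, -0.065, 0, 0, 0], [0, 0, -0.1, 0, 0, 0], [0, 0, -0.135, 0, 0, 0], [0, 0, -0.17, 0, 0, 0], [0, 0, -0.2, 0, 0, 0], [0, 0, -0.225, 0, 0, 0], [0, 0, -0.238, 0, 0, 0], [0, 0, -0.242, 0, 0, 0], [0, 0, -0.242, 0, 0, 0]])

```text
clock: 2.12
position: [548.3, -152.2, 14.2]
ee_rot: [0.735, -0.678, -0.0, 0.0]
contact_force: [1.2, 0.8, 0.7]
gripper_width: 85.0
```

Call:
step_arm(series=[[0, 0, 0, 0, 0, 0], [0, 0, 0, 0, 0, 0], [0, 0, 0, 0, 0, 0], [0, 0, 0, 0, 0, 0], [0, 0, 0, 0, 0, 0], [0, 0, 0, 0, 0, 0], [0, 0, 0, 0, 0, 0], [0, 0, 0, 0, 0, 0]], jaw=-1)

```text
clock: 2.78
position: [548.9, -152.5, 15.3]
ee_rot: [0.735, -0.678, 0.001, -0.0]
contact_force: [-0.1, -0.6, 5.6]
gripper_width: 38.7
```

Call:
step_arm(series=[[0, 0, 0.01, 0, 0, 0], [0, 0, 0.035, 0, 0, 0], [0, 0, 0.07, 0, 0, 0], [0, 0, 0.11, 0, 0, 0], [0, 0, 0.15, 0, 0, 0], [0, 0, 0.185, 0, 0, 0], [0, 0, 0.208, 0, 0, 0], [0, 0, 0.218, 0, 0, 0], [0, 0, 0.22, 0, 0, 0]])

```text
clock: 3.53
position: [548.3, -152.3, 103.3]
ee_rot: [0.735, -0.678, 0.0, -0.0]
contact_force: [-0.3, -0.3, -0.4]
gripper_width: 39.0
```

Run:
```python
from h import *
snap('side','side2');snap('scene','scene2');print(arm.read_state()['contact_force'],arm.read_state()['gripper_width'],arm.read_state()['position'])
a=cv2.imread('pics/side2.png')[120:360,200:440];b=cv2.imread('pics/scene2.png')[80:320,180:420]
cv2.imwrite('pics/e2.png',cv2.resize(np.hstack([a,b]),None,fx=1.66,fy=1.66))
```

```text
[ 0.85580864  0.40082455 -1.06495818] 39.16331964313462 [ 547.63366068 -152.31309791  101.99883331]
```

View pics/e2.png

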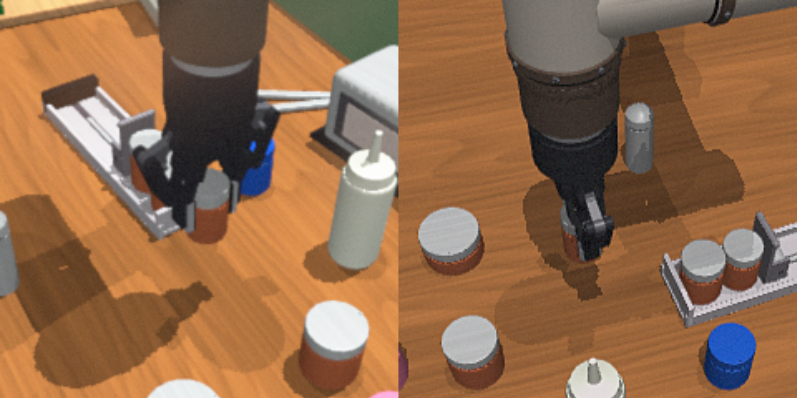

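Call:
step_arm(series=[[0.002, 0.012, 0, 0, 0, 0], [0.007, 0.04, 0, 0, 0, 0], [0.014, 0.085, 0, 0, 0, 0], [0.023, 0.14, 0, 0, 0, 0], [0.033, 0.2, 0, 0, 0, 0], [0.042, 0.26, 0, 0, 0, 0], [0.051, 0.315, 0, 0, 0, 0], [0.059, 0.36, 0, 0, 0, 0], [0.065, 0.392, 0, 0, 0, 0], [0.067, 0.406, 0, 0, 0, 0], [0.067, 0.408, 0, 0, 0, 0], [0.067, 0.408, -0.01, 0, 0, 0]])

```text
clock: 4.63
position: [575.3, 11.0, 98.8]
ee_rot: [0.735, -0.678, 0.0, -0.0]
contact_force: [0.3, -0.4, -1.3]
gripper_width: 38.9
```

Call:
step_arm(series=[[0, 0, -0.01, 0, 0, 0], [0, 0, -0.02, 0, 0, 0], [0, 0, -0.025, 0, 0, 0], [0, 0, -0.025, 0, 0, 0]])

```text
clock: 4.97
position: [574.3, 10.0, 87.6]
ee_rot: [0.734, -0.679, -0.001, 0.001]
contact_force: [-0.1, 0.1, -0.4]
gripper_width: 38.9
```

Run:
```python
from h import *
snap('side','side3');snap('scene','scene3');snap('wrist','wrist3');print(arm.read_state()['contact_force'],arm.read_state()['gripper_width'],arm.read_state()['position'])
a=cv2.imread('pics/side3.png')[120:300,200:380];b=cv2.imread('pics/scene3.png')[120:300,320:500]
cv2.imwrite('pics/e3.png',cv2.resize(np.hstack([a,b]),None,fx=2.2,fy=2.2,interpolation=cv2.INTER_CUBIC))
```

```text
[ 0.22679957 -0.50052749 -1.37496191] 38.953371246194095 [575.07390958  10.50859347  88.5712856 ]
```

View pics/e3.png

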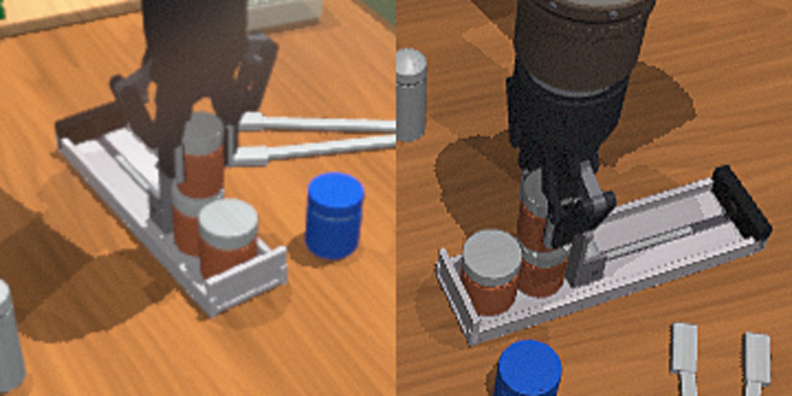

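View pics/wrist3.png

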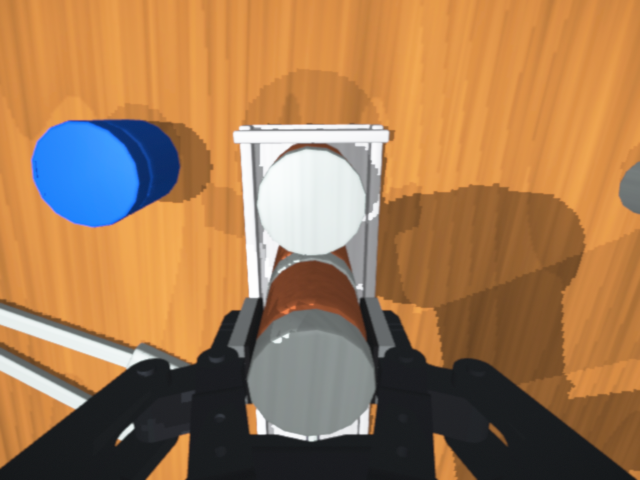

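Call:
step_arm(series=[[-0.0003, 0.004, 0, 0, 0, 0], [-0.0006, 0.008, 0, 0, 0, 0], [-0.001, 0.012, 0, 0, 0, 0], [-0.001, 0.012, 0, 0, 0, 0]])

```text
clock: 5.45
position: [574.7, 16.0, 88.7]
ee_rot: [0.735, -0.678, 0.0, -0.0]
contact_force: [0.3, -0.4, -0.6]
gripper_width: 38.7
```

Call:
step_arm(series=[[-0.0003, 0.003, 0, 0, 0, 0], [-0.0005, 0.006, 0, 0, 0, 0], [-0.0005, 0.006, 0, 0, 0, 0]])

```text
clock: 5.7
position: [574.5, 16.8, 88.7]
ee_rot: [0.735, -0.678, 0.001, 0.001]
contact_force: [0.6, -6.5, -0.5]
gripper_width: 38.7
```

Call:
step_arm(series=[[-0.0003, 0.003, 0, 0, 0, 0], [-0.0005, 0.006, 0, 0, 0, 0], [-0.0005, 0.006, 0, 0, 0, 0]])

```text
clock: 5.95
position: [574.3, 18.8, 88.8]
ee_rot: [0.735, -0.678, 0.001, 0.001]
contact_force: [1.9, -6.8, -0.3]
gripper_width: 39.2
```

Call:
step_arm(series=[[-0.0003, 0.004, 0, 0, 0, 0], [-0.0006, 0.008, 0, 0, 0, 0], [-0.001, 0.012, 0, 0, 0, 0], [-0.0013, 0.016, 0, 0, 0, 0], [-0.0016, 0.02, 0, 0, 0, 0], [-0.002, 0.025, 0, 0, 0, 0], [-0.0024, 0.03, 0, 0, 0, 0], [-0.0028, 0.035, 0, 0, 0, 0], [-0.003, 0.038, 0, 0, 0, 0], [-0.0033, 0.042, 0, 0, 0, 0], [-0.0037, 0.046, 0, 0, 0, 0], [-0.004, 0.05, 0, 0, 0, 0]])

```text
clock: 6.95
position: [572.7, 38.3, 88.8]
ee_rot: [0.735, -0.678, 0.001, 0.001]
contact_force: [1.9, -7.6, -1.1]
gripper_width: 38.7
```

Call:
step_arm(series=[[-0.0003, 0.004, 0, 0, 0, 0], [-0.0006, 0.008, 0, 0, 0, 0], [-0.001, 0.012, 0, 0, 0, 0], [-0.0013, 0.016, 0, 0, 0, 0], [-0.0016, 0.02, 0, 0, 0, 0], [-0.002, 0.025, 0, 0, 0, 0], [-0.0024, 0.03, 0, 0, 0, 0], [-0.0028, 0.035, 0, 0, 0, 0], [-0.0032, 0.04, 0, 0, 0, 0], [-0.0036, 0.045, 0, 0, 0, 0], [-0.004, 0.05, 0, 0, 0, 0], [-0.004, 0.05, 0, 0, 0, 0]])

```text
clock: 7.95
position: [570.9, 58.5, 88.8]
ee_rot: [0.735, -0.678, 0.001, 0.001]
contact_force: [1.8, -7.2, -0.7]
gripper_width: 38.9
```

Run:
```python
from h import *
snap('side','side4');snap('scene','scene4');snap('wrist','wrist4');print(arm.read_state()['contact_force'],arm.read_state()['gripper_width'],arm.read_state()['position'])
a=cv2.imread('pics/side4.png')[120:300,200:380];b=cv2.imread('pics/scene4.png')[120:300,320:500]
cv2.imwrite('pics/e4.png',cv2.resize(np.hstack([a,b]),None,fx=2.2,fy=2.2,interpolation=cv2.INTER_CUBIC))
```

```text
[ 1.32007928 -6.59076192 -0.04287859] 38.88612123997985 [570.93116228  58.5213355   88.75769287]
```

View pics/e4.png

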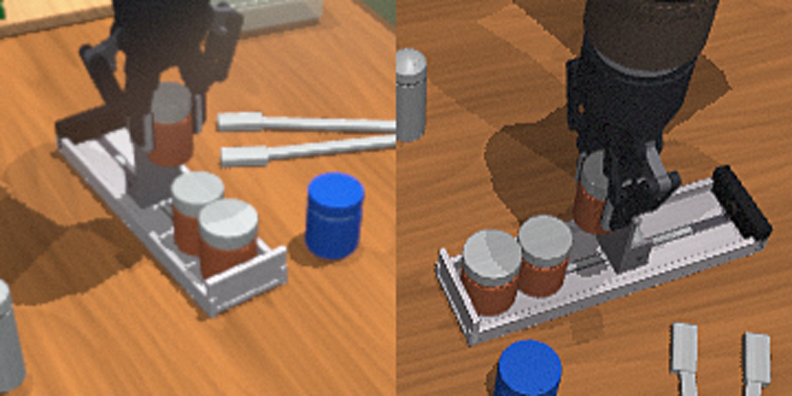

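View pics/wrist4.png

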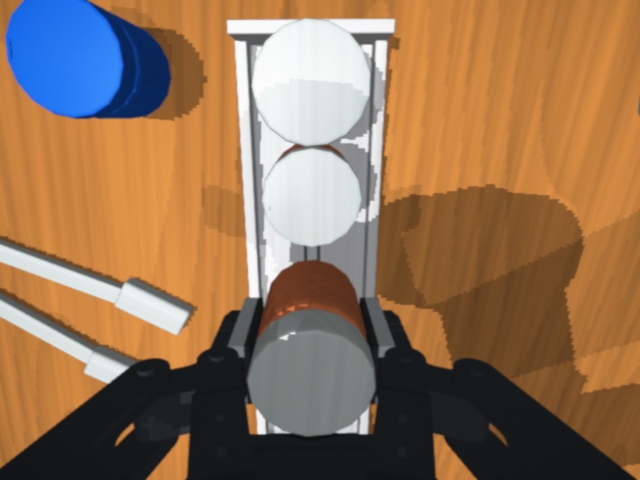

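Run:
```python
from h import *
print(ray('wrist4',312,246,68),ray('wrist4',312,261,73.5),ray('wrist4',312,435,133.5))
print(proj('wrist4',[571,58.5,73.5]))
```

```text
[573.39744966  34.75749165  68.        ] [573.00477105  39.83385146  73.5       ] [570.26051479  76.25549029 133.5       ]
[313.07487704 299.76102897]
```

Call:
step_arm(series=[[0, 0, -0.004, 0, 0, 0], [0, 0, -0.009, 0, 0, 0], [0, 0, -0.015, 0, 0, 0], [0, 0, -0.021, 0, 0, 0], [0, 0, -0.027, 0, 0, 0], [0, 0, -0.034, 0, 0, 0], [0, 0, -0.041, 0, 0, 0], [0, 0, -0.048, 0, 0, 0], [0, 0, -0.055, 0, 0, 0], [0, 0, -0.062, 0, 0, 0], [0, 0, -0.068, 0, 0, 0], [0, 0, -0.075, 0, 0, 0]])

```text
clock: 9.1
position: [571.3, 58.6, 59.4]
ee_rot: [0.735, -0.678, 0.001, 0.001]
contact_force: [0.8, -6.4, 3.2]
gripper_width: 39.1
```

Run:
```python
from h import *
snap('side','side5');snap('scene','scene5');snap('wrist','wrist5');s=arm.read_state();print(s['contact_force'],s['wrist_torque'],s['position'])
a=cv2.imread('pics/side5.png')[120:300,200:380];b=cv2.imread('pics/scene5.png')[120:300,320:500];c=cv2.imread('pics/wrist5.png')[:,190:430]
cv2.imwrite('pics/e5.png',np.hstack([cv2.resize(np.vstack([a,b]),None,fx=1.6,fy=1.6,interpolation=cv2.INTER_CUBIC),cv2.resize(c,(288,576))]))
```

```text
[ 2.25538201 -7.29271418  0.19054529] [-2.12766614 -0.48818297 -0.06021081] [571.13445849  58.64475057  58.90591363]
```

View pics/e5.png

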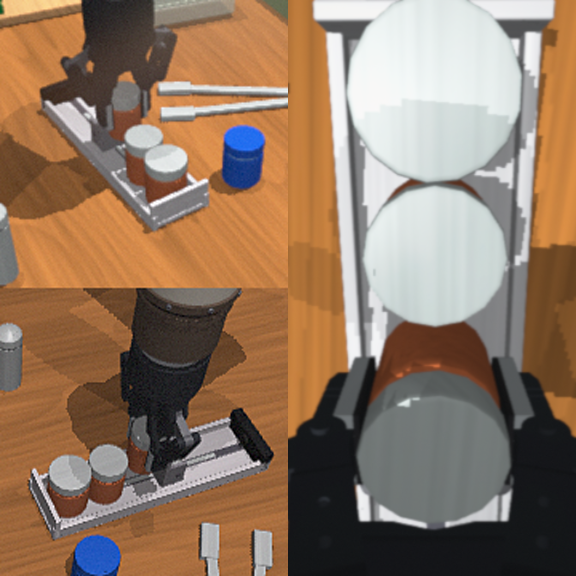

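Call:
step_arm(series=[[0, 0, -0.005, 0, 0, 0], [0, 0, -0.012, 0, 0, 0], [0, 0, -0.019, 0, 0, 0], [0, 0, -0.026, 0, 0, 0], [0, 0, -0.033, 0, 0, 0], [0, 0, -0.04, 0, 0, 0], [0, 0, -0.047, 0, 0, 0], [0, 0, -0.054, 0, 0, 0], [0, 0, -0.061, 0, 0, 0], [0, 0, -0.067, 0, 0, 0], [0, 0, -0.072, 0, 0, 0], [0, 0, -0.075, 0, 0, 0]])

```text
clock: 10.25
position: [571.1, 58.7, 29.1]
ee_rot: [0.735, -0.678, 0.001, 0.001]
contact_force: [0.4, -7.9, 2.9]
gripper_width: 38.6
```

Call:
step_arm(series=[[0, 0, -0.003, 0, 0, 0], [0, 0, -0.006, 0, 0, 0], [0, 0, -0.008, 0, 0, 0], [0, 0, -0.01, 0, 0, 0], [0, 0, -0.01, 0, 0, 0]])

```text
clock: 10.67
position: [571.1, 58.7, 25.2]
ee_rot: [0.735, -0.678, 0.001, 0.001]
contact_force: [0.1, -8.0, 2.6]
gripper_width: 39.4
```

Run:
```python
from h import *
s=arm.read_state();print(s['contact_force'],s['wrist_torque'],s['position'])
```

```text
[ 0.1436704  -8.04762445  2.60271679] [-2.09702429 -0.32490341  0.05747204] [571.13422811  58.70955039  25.18544313]
```

Call:
step_arm(series=[[0, 0, -0.001, 0, 0, 0], [0, 0, -0.0025, 0, 0, 0], [0, 0, -0.0025, 0, 0, 0]])

```text
clock: 10.92
position: [571.1, 58.7, 24.2]
ee_rot: [0.735, -0.678, 0.001, 0.001]
contact_force: [0.9, -7.5, 2.5]
gripper_width: 38.7
```

Call:
step_arm(series=[[0, 0, -0.001, 0, 0, 0], [0, 0, -0.0025, 0, 0, 0], [0, 0, -0.0025, 0, 0, 0]])

```text
clock: 11.17
position: [571.2, 58.7, 23.4]
ee_rot: [0.735, -0.678, 0.001, 0.001]
contact_force: [1.1, -8.2, 3.4]
gripper_width: 38.7
```

Call:
step_arm(series=[[0, 0, -0.001, 0, 0, 0], [0, 0, -0.002, 0, 0, 0], [0, 0, -0.002, 0, 0, 0]])

```text
clock: 11.42
position: [571.2, 58.7, 23.3]
ee_rot: [0.735, -0.678, 0.001, 0.001]
contact_force: [-1.2, -7.9, 8.2]
gripper_width: 39.0
```

Call:
step_arm(series=[[0, 0, -0.001, 0, 0, 0], [0, 0, -0.002, 0, 0, 0], [0, 0, -0.002, 0, 0, 0]])

```text
clock: 11.67
position: [571.2, 58.7, 23.3]
ee_rot: [0.735, -0.678, 0.001, 0.001]
contact_force: [-3.0, -8.1, 12.7]
gripper_width: 39.0
```

Call:
step_arm(series=[[0.0001, -0.0012, 0.001, 0, 0, 0], [0.0002, -0.0025, 0.002, 0, 0, 0], [0.0003, -0.0037, 0.002, 0, 0, 0], [0.0004, -0.005, 0.002, 0, 0, 0], [0.0004, -0.005, 0.002, 0, 0, 0]])

```text
clock: 12.08
position: [571.4, 57.5, 23.3]
ee_rot: [0.735, -0.678, 0.001, 0.0]
contact_force: [-1.9, -4.6, 6.8]
gripper_width: 39.1
```

Call:
step_arm(series=[[0.0001, -0.0012, 0, 0, 0, 0], [0.0002, -0.0025, 0, 0, 0, 0], [0.0002, -0.0025, 0, 0, 0, 0]])

```text
clock: 12.33
position: [571.4, 56.5, 23.3]
ee_rot: [0.735, -0.678, 0.001, 0.0]
contact_force: [-1.5, -3.7, 8.3]
gripper_width: 38.8
```

Call:
step_arm(series=[[0.0001, -0.0012, 0, 0, 0, 0], [0.0002, -0.0025, 0, 0, 0, 0], [0.0002, -0.0025, 0, 0, 0, 0]])

```text
clock: 12.58
position: [571.5, 56.2, 23.3]
ee_rot: [0.735, -0.678, 0.0, -0.0]
contact_force: [-2.1, -1.9, 7.0]
gripper_width: 38.7
```

Call:
step_arm(series=[[0.0001, -0.0012, 0, 0, 0, 0], [0.0002, -0.0025, 0, 0, 0, 0], [0.0002, -0.0025, 0, 0, 0, 0]])

```text
clock: 12.83
position: [571.5, 56.1, 23.3]
ee_rot: [0.735, -0.678, 0.0, -0.0]
contact_force: [-3.5, 2.0, 8.3]
gripper_width: 38.7
```

Run:
```python
from h import *
snap('side','side6');snap('scene','scene6');snap('wrist','wrist6');s=arm.read_state();print(s['contact_force'],s['wrist_torque'],s['position'])
a=cv2.imread('pics/side6.png')[120:300,200:380];b=cv2.imread('pics/scene6.png')[120:300,320:500];c=cv2.imread('pics/wrist6.png')[:,190:430]
cv2.imwrite('pics/e6.png',np.hstack([cv2.resize(np.vstack([a,b]),None,fx=1.6,fy=1.6,interpolation=cv2.INTER_CUBIC),cv2.resize(c,(288,576))]))
```

```text
[-3.69634974  1.43013972  8.0220509 ] [0.58408311 1.18149383 0.08068702] [571.49809327  56.10343383  23.32247237]
```

View pics/e6.png

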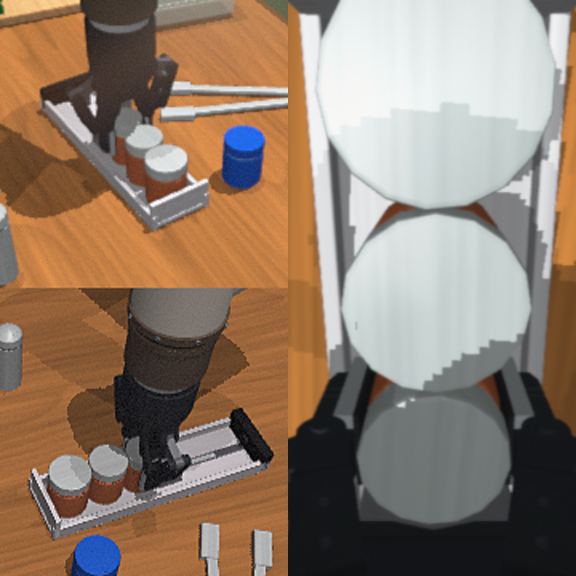

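Call:
step_arm(series=[[0, 0, 0.001, 0, 0, 0], [0, 0, 0.002, 0, 0, 0], [0, 0, 0.003, 0, 0, 0], [0, 0, 0.003, 0, 0, 0]])

```text
clock: 13.32
position: [571.5, 56.0, 23.3]
ee_rot: [0.735, -0.678, -0.0, -0.0]
contact_force: [-2.8, 4.1, 5.8]
gripper_width: 38.7
```

Call:
step_arm(series=[[0, 0, 0, 0, 0, 0], [0, 0, 0, 0, 0, 0], [0, 0, 0, 0, 0, 0], [0, 0, 0, 0, 0, 0], [0, 0, 0, 0, 0, 0], [0, 0, 0, 0, 0, 0]], jaw=0.5)

```text
clock: 13.82
position: [571.4, 55.2, 22.7]
ee_rot: [0.735, -0.678, -0.0, 0.0]
contact_force: [-0.1, -0.1, -0.4]
gripper_width: 64.0
```

Call:
step_arm(series=[[0, 0, 0.015, 0, 0, 0], [0, 0, 0.05, 0, 0, 0], [0, 0, 0.1, 0, 0, 0], [0, 0, 0.15, 0, 0, 0], [0, 0, 0.2, 0, 0, 0], [0, 0, 0.235, 0, 0, 0], [0, 0, 0.25, 0, 0, 0], [0, 0, 0.25, 0, 0, 0]])

```text
clock: 14.48
position: [572.3, 55.7, 124.9]
ee_rot: [0.735, -0.678, 0.001, -0.002]
contact_force: [-0.3, -0.5, 0.3]
gripper_width: 64.1
```

Run:
```python
from h import *
snap('side','side7');snap('scene','scene7');snap('wrist','wrist7');s=arm.read_state();print(s['contact_force'],s['wrist_torque'],s['position'])
a=cv2.imread('pics/side7.png')[120:300,200:380];b=cv2.imread('pics/scene7.png')[120:300,320:500];c=cv2.imread('pics/wrist7.png')[:,190:430]
cv2.imwrite('pics/e7.png',np.hstack([cv2.resize(np.vstack([a,b]),None,fx=1.6,fy=1.6,interpolation=cv2.INTER_CUBIC),cv2.resize(c,(288,576))]))
```

```text
[ 0.27306006  0.69539183 -0.1665248 ] [-0.0441168  -0.00630152  0.03305194] [570.59558121  55.21211867 121.87371324]
```

View pics/e7.png

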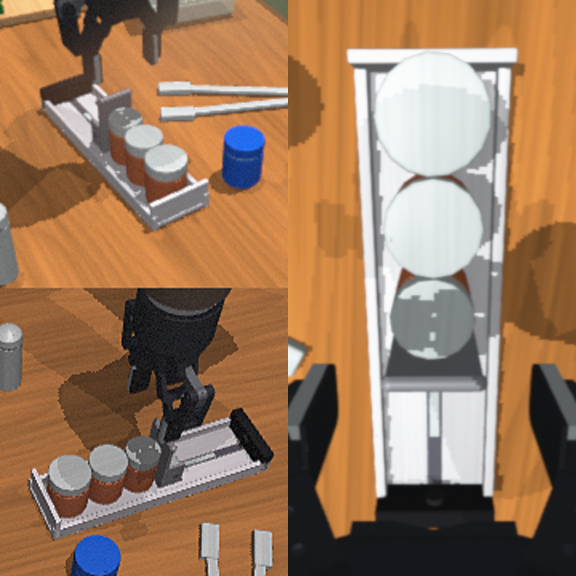

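Call:
step_arm(series=[[0.001, -0.015, 0, 0, 0, 0], [0.005, -0.055, 0, 0, 0, 0], [0.011, -0.12, 0, 0, 0, 0], [0.02, -0.205, 0, 0, 0, 0], [0.029, -0.295, 0, 0, 0, 0], [0.038, -0.385, 0, 0, 0, 0], [0.047, -0.475, 0, 0, 0, 0], [0.056, -0.565, 0, 0, 0, 0], [0.065, -0.655, 0, 0, 0, 0], [0.073, -0.735, 0, 0, 0, 0], [0.079, -0.795, 0, 0, 0, 0], [0.083, -0.835, 0, 0, 0, 0]], jaw=1)

```text
clock: 15.63
position: [603.6, -281.5, 121.3]
ee_rot: [0.734, -0.679, -0.001, 0.001]
contact_force: [0.2, -0.2, 0.4]
gripper_width: 85.2
```

Call:
step_arm(series=[[0.001, -0.013, 0, 0, 0, 0], [0.001, -0.013, 0, 0, 0, 0], [0.001, -0.013, 0, 0, 0, 0]])

```text
clock: 15.88
position: [604.6, -283.1, 122.3]
ee_rot: [0.735, -0.678, -0.001, 0.0]
contact_force: [-0.2, 0.1, 0.4]
gripper_width: 85.6
```

Run:
```python
from h import *
snap('wrist','wrist8');s=arm.read_state();print(s['contact_force'],s['position'])
print(proj('wrist8',np.r_[s['position'][:2],60]))
```

```text
[ 0.41308287 -0.59761566  0.05000897] [ 604.84308938 -282.60284241  122.57916387]
[312.23779105 262.91911646]
```

View pics/wrist8.png

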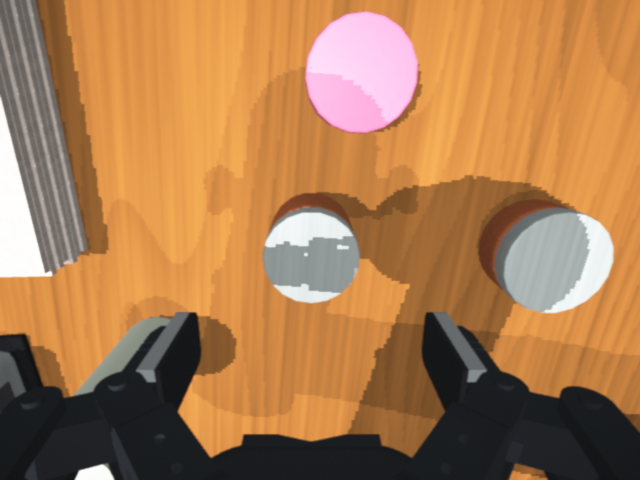

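Call:
step_arm(series=[[0, -0.001, -0.01, 0, 0, 0], [0, -0.003, -0.035, 0, 0, 0], [0, -0.003, -0.07, 0, 0, 0], [0, -0.003, -0.11, 0, 0, 0], [0, -0.003, -0.15, 0, 0, 0], [0, -0.003, -0.19, 0, 0, 0], [0, -0.003, -0.22, 0, 0, 0], [0, -0.003, -0.245, 0, 0, 0], [0, -0.003, -0.262, 0, 0, 0], [0, -0.003, -0.27, 0, 0, 0], [0, -0.003, -0.271, 0, 0, 0], [0, -0.003, -0.271, 0, 0, 0]])

```text
clock: 16.93
position: [605.4, -285.1, 14.9]
ee_rot: [0.735, -0.678, 0.0, -0.0]
contact_force: [0.9, -0.9, -0.1]
gripper_width: 85.5
```

Call:
step_arm(series=[[0, 0, 0, 0, 0, 0], [0, 0, 0, 0, 0, 0], [0, 0, 0, 0, 0, 0], [0, 0, 0, 0, 0, 0], [0, 0, 0, 0, 0, 0], [0, 0, 0, 0, 0, 0], [0, 0, 0, 0, 0, 0], [0, 0, 0, 0, 0, 0]], jaw=-1)

```text
clock: 17.6
position: [605.7, -285.2, 15.6]
ee_rot: [0.735, -0.678, 0.001, -0.0]
contact_force: [0.0, 0.9, 5.3]
gripper_width: 54.9
```

Call:
step_arm(series=[[0, 0, 0.01, 0, 0, 0], [0, 0, 0.035, 0, 0, 0], [0, 0, 0.07, 0, 0, 0], [0, 0, 0.11, 0, 0, 0], [0, 0, 0.15, 0, 0, 0], [0, 0, 0.185, 0, 0, 0], [0, 0, 0.208, 0, 0, 0], [0, 0, 0.218, 0, 0, 0], [0, 0, 0.22, 0, 0, 0], [0, 0, 0.22, 0, 0, 0]])

```text
clock: 18.43
position: [604.5, -284.8, 102.0]
ee_rot: [0.735, -0.678, -0.001, 0.0]
contact_force: [-0.6, 0.3, -1.9]
gripper_width: 55.3
```

Run:
```python
from h import *
snap('side','side9');snap('scene','scene9');s=arm.read_state();print(s['contact_force'],s['gripper_width'],s['position'])
a=cv2.imread('pics/side9.png')[200:440,280:520];b=cv2.imread('pics/scene9.png')[120:360,120:360]
cv2.imwrite('pics/e9.png',cv2.resize(np.hstack([a,b]),None,fx=1.66,fy=1.66))
```

```text
[-0.1226037  -0.65837158 -1.4145985 ] 54.67560428003873 [ 604.24476968 -284.73120376  101.2625334 ]
```

View pics/e9.png

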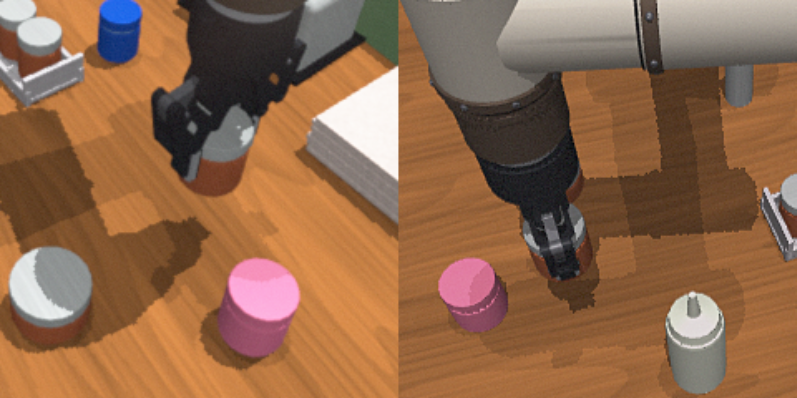

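Call:
step_arm(series=[[-0.001, 0.012, 0, 0, 0, 0], [-0.004, 0.045, 0, 0, 0, 0], [-0.01, 0.1, 0, 0, 0, 0], [-0.018, 0.18, 0, 0, 0, 0], [-0.026, 0.265, 0, 0, 0, 0], [-0.035, 0.35, 0, 0, 0, 0], [-0.043, 0.435, 0, 0, 0, 0], [-0.052, 0.52, 0, 0, 0, 0], [-0.06, 0.605, 0, 0, 0, 0], [-0.068, 0.685, 0, 0, 0, 0], [-0.075, 0.75, 0, 0, 0, 0], [-0.079, 0.79, 0, 0, 0, 0]])

```text
clock: 19.53
position: [572.3, 34.5, 102.5]
ee_rot: [0.736, -0.677, -0.0, -0.0]
contact_force: [-0.4, -0.2, -1.7]
gripper_width: 54.7
```

Call:
step_arm(series=[[-0.001, 0.014, 0, 0, 0, 0], [-0.0015, 0.02, 0, 0, 0, 0], [-0.0015, 0.02, -0.008, 0, 0, 0], [-0.0015, 0.02, -0.02, 0, 0, 0], [-0.0015, 0.02, -0.032, 0, 0, 0], [-0.0015, 0.02, -0.035, 0, 0, 0], [-0.0015, 0.02, -0.035, 0, 0, 0]])

```text
clock: 20.12
position: [572.3, 38.0, 87.5]
ee_rot: [0.734, -0.679, -0.0, 0.001]
contact_force: [0.3, 0.4, -1.8]
gripper_width: 54.7
```

Run:
```python
from h import *
snap('side','side10');snap('scene','scene10');snap('wrist','wrist10');s=arm.read_state();print(s['contact_force'],s['wrist_torque'],s['position'])
a=cv2.imread('pics/side10.png')[120:300,200:380];b=cv2.imread('pics/scene10.png')[120:300,320:500];c=cv2.imread('pics/wrist10.png')[:,190:430]
cv2.imwrite('pics/e10.png',np.hstack([cv2.resize(np.vstack([a,b]),None,fx=1.6,fy=1.6,interpolation=cv2.INTER_CUBIC),cv2.resize(c,(288,576))]))
```

```text
[-0.19017427  0.10721451 -1.04707355] [ 0.00903136  0.02581396 -0.03188406] [572.95097239  38.60201706  88.51882539]
```

View pics/e10.png

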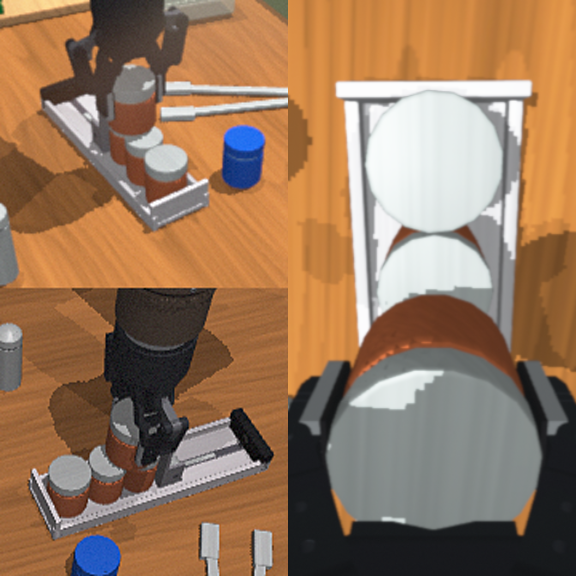

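Call:
step_arm(series=[[-0.0003, 0.004, 0, 0, 0, 0], [-0.0006, 0.008, 0, 0, 0, 0], [-0.001, 0.012, 0, 0, 0, 0], [-0.001, 0.012, 0, 0, 0, 0]])

```text
clock: 20.6
position: [572.5, 44.2, 88.7]
ee_rot: [0.735, -0.678, 0.0, -0.0]
contact_force: [1.1, -0.0, -1.1]
gripper_width: 54.9
```

Call:
step_arm(series=[[-0.0002, 0.003, 0, 0, 0, 0], [-0.0004, 0.005, 0, 0, 0, 0], [-0.0004, 0.005, 0, 0, 0, 0]])

```text
clock: 20.85
position: [572.2, 46.0, 88.5]
ee_rot: [0.735, -0.678, 0.0, -0.0]
contact_force: [1.1, 0.9, -2.7]
gripper_width: 55.0
```

Call:
step_arm(series=[[-0.0002, 0.003, 0, 0, 0, 0], [-0.0004, 0.005, 0, 0, 0, 0], [-0.0004, 0.005, 0, 0, 0, 0]])

```text
clock: 21.1
position: [572.0, 47.3, 88.6]
ee_rot: [0.735, -0.678, 0.0, 0.0]
contact_force: [1.0, -3.7, -1.8]
gripper_width: 55.0
```

Call:
step_arm(series=[[-0.0002, 0.003, 0, 0, 0, 0], [-0.0004, 0.005, 0, 0, 0, 0], [-0.0004, 0.005, 0, 0, 0, 0]])

```text
clock: 21.35
position: [572.0, 48.3, 88.7]
ee_rot: [0.735, -0.678, 0.001, 0.001]
contact_force: [1.8, -7.5, -1.2]
gripper_width: 54.9
```

Call:
step_arm(series=[[-0.0003, 0.004, 0, 0, 0, 0], [-0.0006, 0.008, 0, 0, 0, 0], [-0.001, 0.012, 0, 0, 0, 0], [-0.0013, 0.016, 0, 0, 0, 0], [-0.0016, 0.02, 0, 0, 0, 0], [-0.002, 0.024, 0, 0, 0, 0], [-0.0022, 0.028, 0, 0, 0, 0], [-0.0026, 0.032, 0, 0, 0, 0], [-0.0029, 0.036, 0, 0, 0, 0], [-0.0032, 0.04, 0, 0, 0, 0], [-0.0035, 0.044, 0, 0, 0, 0], [-0.0038, 0.048, 0, 0, 0, 0]])

```text
clock: 22.35
position: [570.3, 66.9, 88.7]
ee_rot: [0.735, -0.678, 0.001, 0.001]
contact_force: [1.5, -9.6, -1.9]
gripper_width: 54.9
```

Call:
step_arm(series=[[-0.0003, 0.004, 0, 0, 0, 0], [-0.0006, 0.008, 0, 0, 0, 0], [-0.001, 0.012, 0, 0, 0, 0], [-0.0013, 0.016, 0, 0, 0, 0], [-0.0016, 0.02, 0, 0, 0, 0], [-0.002, 0.024, 0, 0, 0, 0], [-0.0022, 0.028, 0, 0, 0, 0], [-0.0026, 0.032, 0, 0, 0, 0], [-0.0029, 0.036, 0, 0, 0, 0], [-0.0032, 0.04, 0, 0, 0, 0], [-0.0035, 0.044, 0, 0, 0, 0], [-0.0038, 0.048, 0, 0, 0, 0]])

```text
clock: 23.35
position: [568.7, 86.0, 88.7]
ee_rot: [0.735, -0.678, 0.001, 0.002]
contact_force: [1.1, -9.8, -0.4]
gripper_width: 55.0
```

Call:
step_arm(series=[[-0.0003, 0.004, 0, 0, 0, 0], [-0.0006, 0.008, 0, 0, 0, 0], [-0.001, 0.012, 0, 0, 0, 0], [-0.0013, 0.016, 0, 0, 0, 0], [-0.0016, 0.02, 0, 0, 0, 0], [-0.002, 0.024, 0, 0, 0, 0], [-0.0022, 0.028, 0, 0, 0, 0], [-0.0026, 0.032, 0, 0, 0, 0], [-0.0029, 0.036, 0, 0, 0, 0], [-0.0032, 0.04, 0, 0, 0, 0], [-0.0036, 0.045, 0, 0, 0, 0], [-0.0036, 0.045, 0, 0, 0, 0]])

```text
clock: 24.35
position: [567.2, 104.2, 88.7]
ee_rot: [0.735, -0.678, 0.001, 0.002]
contact_force: [0.9, -8.2, -1.2]
gripper_width: 55.0
```

Run:
```python
from h import *
snap('side','side11');snap('scene','scene11');snap('wrist','wrist11');s=arm.read_state();print(s['contact_force'],s['wrist_torque'],s['position'],s['gripper_width'])
a=cv2.imread('pics/side11.png')[120:300,200:380];b=cv2.imread('pics/scene11.png')[120:300,320:500];c=cv2.imread('pics/wrist11.png')[:,190:430]
cv2.imwrite('pics/e11.png',np.hstack([cv2.resize(np.vstack([a,b]),None,fx=1.6,fy=1.6,interpolation=cv2.INTER_CUBIC),cv2.resize(c,(288,576))]))
```

```text
[ 2.11271272 -8.27906787  0.16637117] [-2.41897359 -0.4823468   0.01922641] [567.20731586 104.17271977  88.69627731] 54.60440249829461
```

View pics/e11.png

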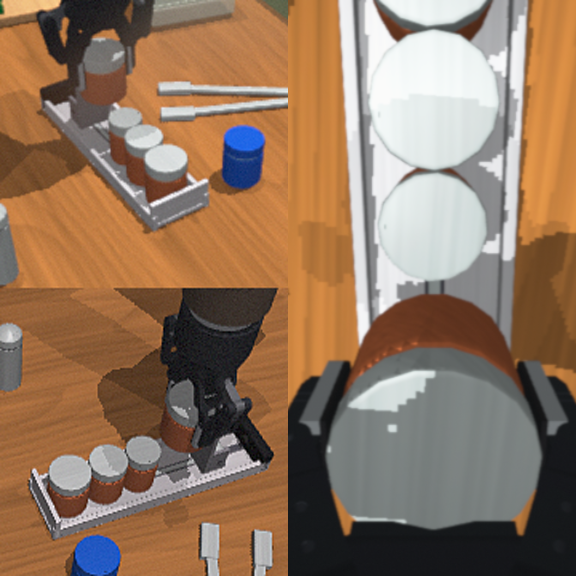

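Run:
```python
from h import *
print(ray('wrist11',311,233.5,68),ray('wrist11',311,245,73.5))
```

```text
[570.55252837  74.5910601   68.        ] [570.27874663  78.12312111  73.5       ]
```

Call:
step_arm(series=[[-0.0002, 0.003, 0, 0, 0, 0], [-0.0004, 0.006, 0, 0, 0, 0], [-0.0006, 0.0075, 0, 0, 0, 0], [-0.0006, 0.0075, 0, 0, 0, 0]])

```text
clock: 24.83
position: [566.9, 107.1, 88.7]
ee_rot: [0.735, -0.678, 0.001, 0.002]
contact_force: [2.0, -8.3, -0.5]
gripper_width: 54.9
```

Call:
step_arm(series=[[0, 0, -0.004, 0, 0, 0], [0, 0, -0.009, 0, 0, 0], [0, 0, -0.015, 0, 0, 0], [0, 0, -0.021, 0, 0, 0], [0, 0, -0.027, 0, 0, 0], [0, 0, -0.033, 0, 0, 0], [0, 0, -0.039, 0, 0, 0], [0, 0, -0.042, 0, 0, 0]])

```text
clock: 25.5
position: [567.1, 107.2, 72.3]
ee_rot: [0.735, -0.678, 0.001, 0.001]
contact_force: [-0.2, -7.7, 2.7]
gripper_width: 55.1
```

Run:
```python
from h import *
snap('side','side12');snap('scene','scene12');snap('wrist','wrist12');s=arm.read_state();print(s['contact_force'],s['wrist_torque'],s['position'],s['gripper_width'])
a=cv2.imread('pics/side12.png')[120:300,200:380];b=cv2.imread('pics/scene12.png')[120:300,320:500];c=cv2.imread('pics/wrist12.png')[:,190:430]
cv2.imwrite('pics/e12.png',np.hstack([cv2.resize(np.vstack([a,b]),None,fx=1.6,fy=1.6,interpolation=cv2.INTER_CUBIC),cv2.resize(c,(288,576))]))
```

```text
[ 2.13437791 -8.3148682   1.48409504] [-2.37129836 -0.38355321 -0.00643352] [567.10620676 107.22487095  72.17981386] 54.56694324260823
```

View pics/e12.png

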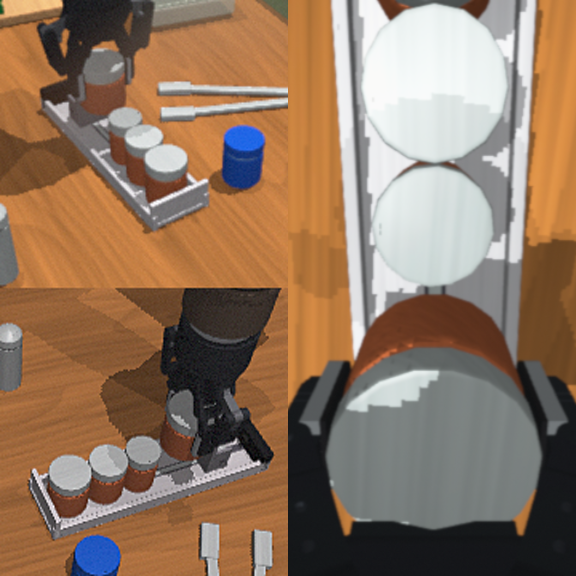

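Call:
step_arm(series=[[0, 0, -0.004, 0, 0, 0], [0, 0, -0.01, 0, 0, 0], [0, 0, -0.017, 0, 0, 0], [0, 0, -0.024, 0, 0, 0], [0, 0, -0.031, 0, 0, 0], [0, 0, -0.038, 0, 0, 0], [0, 0, -0.045, 0, 0, 0], [0, 0, -0.052, 0, 0, 0], [0, 0, -0.059, 0, 0, 0], [0, 0, -0.066, 0, 0, 0], [0, 0, -0.073, 0, 0, 0], [0, 0, -0.08, 0, 0, 0]])

```text
clock: 26.65
position: [567.2, 107.3, 40.4]
ee_rot: [0.735, -0.678, 0.0, 0.001]
contact_force: [1.1, -8.4, 3.2]
gripper_width: 54.9
```

Call:
step_arm(series=[[0, 0, -0.006, 0, 0, 0], [0, 0, -0.012, 0, 0, 0], [0, 0, -0.018, 0, 0, 0], [0, 0, -0.024, 0, 0, 0], [0, 0, -0.03, 0, 0, 0], [0, 0, -0.034, 0, 0, 0], [0, 0, -0.037, 0, 0, 0], [0, 0, -0.039, 0, 0, 0], [0, 0, -0.039, 0, 0, 0]])

```text
clock: 27.4
position: [567.0, 107.4, 24.6]
ee_rot: [0.735, -0.678, 0.0, 0.001]
contact_force: [1.0, -8.3, 1.3]
gripper_width: 55.2
```

Call:
step_arm(series=[[0, 0, -0.001, 0, 0, 0], [0, 0, -0.0025, 0, 0, 0], [0, 0, -0.0025, 0, 0, 0]])

```text
clock: 27.65
position: [567.1, 107.4, 23.7]
ee_rot: [0.735, -0.678, 0.0, 0.001]
contact_force: [1.0, -8.2, 2.5]
gripper_width: 54.9
```

Call:
step_arm(series=[[0, 0, -0.001, 0, 0, 0], [0, 0, -0.002, 0, 0, 0], [0, 0, -0.002, 0, 0, 0]])

```text
clock: 27.9
position: [567.1, 107.4, 23.6]
ee_rot: [0.735, -0.678, 0.0, 0.001]
contact_force: [-1.4, -8.1, 5.7]
gripper_width: 55.0
```

Call:
step_arm(series=[[0, 0, -0.001, 0, 0, 0], [0, 0, -0.001, 0, 0, 0]])

```text
clock: 28.07
position: [567.0, 107.4, 23.6]
ee_rot: [0.735, -0.678, 0.0, 0.001]
contact_force: [-0.9, -8.7, 8.3]
gripper_width: 54.9
```

Call:
step_arm(series=[[0.0001, -0.0012, 0.0005, 0, 0, 0], [0.0002, -0.0025, 0.001, 0, 0, 0], [0.0003, -0.0037, 0.001, 0, 0, 0], [0.0004, -0.005, 0.001, 0, 0, 0], [0.0005, -0.0062, 0.001, 0, 0, 0], [0.0006, -0.0075, 0.001, 0, 0, 0], [0.0006, -0.0075, 0.001, 0, 0, 0]])

```text
clock: 28.65
position: [567.3, 105.1, 23.6]
ee_rot: [0.735, -0.678, 0.0, 0.001]
contact_force: [-1.5, -5.3, 5.7]
gripper_width: 54.9
```

Call:
step_arm(series=[[0.0001, -0.0012, 0, 0, 0, 0], [0.0002, -0.0025, 0, 0, 0, 0], [0.0002, -0.0025, 0, 0, 0, 0]])

```text
clock: 28.9
position: [567.4, 104.1, 23.6]
ee_rot: [0.735, -0.678, 0.0, 0.001]
contact_force: [-3.1, -5.2, 6.4]
gripper_width: 54.9
```

Call:
step_arm(series=[[0.0001, -0.0012, 0, 0, 0, 0], [0.0002, -0.0025, 0, 0, 0, 0], [0.0002, -0.0025, 0, 0, 0, 0]])

```text
clock: 29.15
position: [567.5, 103.2, 23.6]
ee_rot: [0.735, -0.678, 0.0, 0.001]
contact_force: [-1.5, -5.6, 6.2]
gripper_width: 54.9
```

Contact is expected around y ≈ 102.5.

Call:
step_arm(series=[[0.0001, -0.0012, 0, 0, 0, 0], [0.0002, -0.0025, 0, 0, 0, 0], [0.0002, -0.0025, 0, 0, 0, 0]])

```text
clock: 29.4
position: [567.5, 102.9, 23.6]
ee_rot: [0.735, -0.678, 0.0, 0.0]
contact_force: [-2.9, -3.0, 6.5]
gripper_width: 55.0
```

Call:
step_arm(series=[[0.0001, -0.0012, 0, 0, 0, 0], [0.0002, -0.0025, 0, 0, 0, 0], [0.0002, -0.0025, 0, 0, 0, 0]])

```text
clock: 29.65
position: [567.6, 102.8, 23.6]
ee_rot: [0.735, -0.678, -0.0, -0.0]
contact_force: [-4.4, 0.6, 5.7]
gripper_width: 55.3
```

Call:
step_arm(series=[[0, 0, 0.001, 0, 0, 0], [0, 0, 0.002, 0, 0, 0], [0, 0, 0.0025, 0, 0, 0], [0, 0, 0.0025, 0, 0, 0]])

```text
clock: 29.98
position: [567.6, 102.8, 23.6]
ee_rot: [0.735, -0.678, -0.0, -0.0]
contact_force: [-4.3, 3.7, 4.7]
gripper_width: 54.5
```

Run:
```python
from h import *
snap('side','side13');snap('wrist','wrist13');s=arm.read_state();print(s['contact_force'],s['position'])
a=cv2.imread('pics/side13.png')[120:300,200:380];c=cv2.imread('pics/wrist13.png')[:,190:430]
cv2.imwrite('pics/e13.png',np.hstack([cv2.resize(a,(480,480),interpolation=cv2.INTER_CUBIC),c]))
```

```text
[-5.00500833  2.81071446  5.1785265 ] [567.58036007 102.71726105  23.608917  ]
```

View pics/e13.png

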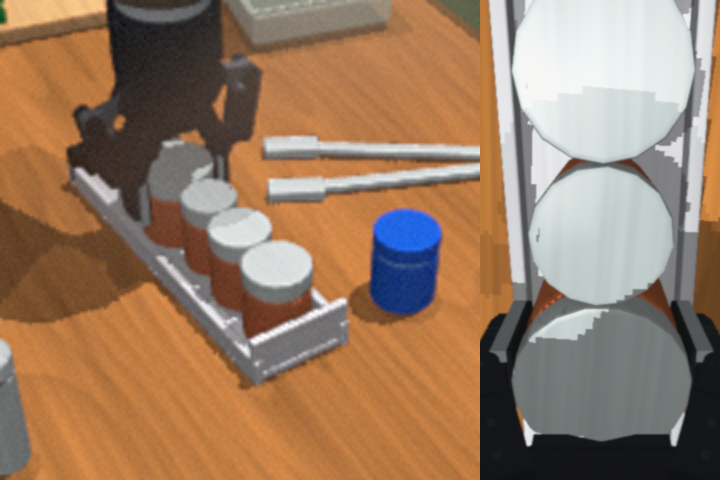

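Call:
step_arm(series=[[0, 0, 0, 0, 0, 0], [0, 0, 0, 0, 0, 0], [0, 0, 0, 0, 0, 0], [0, 0, 0, 0, 0, 0], [0, 0, 0, 0, 0, 0], [0, 0, 0, 0, 0, 0]], jaw=0.75)

```text
clock: 30.58
position: [567.9, 102.1, 23.2]
ee_rot: [0.735, -0.678, 0.0, -0.0]
contact_force: [-0.6, 0.1, -0.1]
gripper_width: 74.5
```

Call:
step_arm(series=[[0, 0, 0.01, 0, 0, 0], [0, 0, 0.03, 0, 0, 0], [0, 0, 0.06, 0, 0, 0], [0, 0, 0.1, 0, 0, 0], [0, 0, 0.15, 0, 0, 0], [0, 0, 0.2, 0, 0, 0], [0, 0, 0.25, 0, 0, 0], [0, 0, 0.29, 0, 0, 0], [0, 0, 0.3, 0, 0, 0], [0, 0, 0.3, 0, 0, 0], [0, 0, 0.3, 0, 0, 0]])

```text
clock: 31.5
position: [567.2, 102.1, 143.0]
ee_rot: [0.735, -0.678, -0.0, 0.0]
contact_force: [0.4, 0.9, -0.7]
gripper_width: 74.5
```

Run:
```python
from h import *
snap('side','side14');snap('scene','scene14');snap('wrist','wrist14');s=arm.read_state();print(s['contact_force'],s['wrist_torque'],s['position'],s['gripper_width'])
a=cv2.imread('pics/side14.png')[120:300,200:380];b=cv2.imread('pics/scene14.png')[120:300,320:500];c=cv2.imread('pics/wrist14.png')[:,190:430]
cv2.imwrite('pics/e14.png',np.hstack([cv2.resize(np.vstack([a,b]),None,fx=1.6,fy=1.6,interpolation=cv2.INTER_CUBIC),cv2.resize(c,(288,576))]))
```

```text
[0.69359133 0.10210821 0.08607559] [-0.03500296 -0.01433434 -0.00577748] [566.97913383 101.94026682 141.96228474] 74.89166728984559
```

View pics/e14.png

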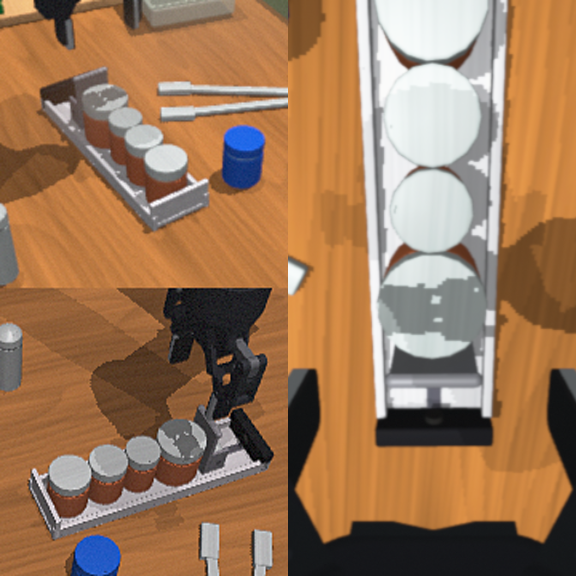

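View pics/scene14.png

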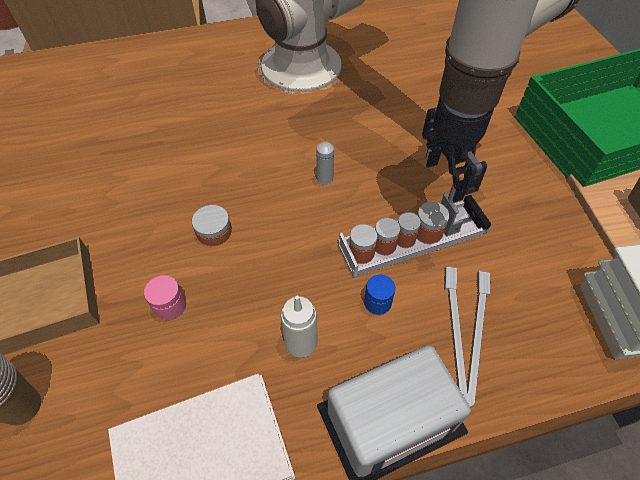

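All four jars stand upright, closed up and centred, with the paddle bearing on the last one. The other objects are where they were, and the gripper is well clear.

```bash
python3 -c "
from bench import arm
print(arm.job_done(), arm.read_state()['clock'])"
```

```text
the job is handed in; nothing more can be done
the job is handed in; nothing more can be done
```

Both loose jars are in the rack, and I handed the job in at about 31.5 s of the 72 s allowed.

**Loading:** I loaded the narrow jar (about 39 mm) first, then the wide one (about 55 mm). Each time I pressed the paddle back with the jar itself, at about 18–20 mm/s with no more than about 10 N along the lane. I then lowered the jar until I felt the lane floor, at 8–13 N. After that I kept hold of it while the paddle followed it forward, and let go only once the force showed it touching the row.

**Last checks:** The final pictures show all four jars upright, touching and centred in the lane, with the paddle against the last jar. The blue and pink look-alikes, the wide jar, bottle, shaker and tongs look unmoved. The gripper was about 120 mm clear, with near-zero force.

**Disagreements:**
- The cameras differed from each other by about 2–4 mm, so I set the position along the lane by feeling for contact.
- The wrist camera read the gaps in front of the jars about 1–3 mm too large, so I gave the second jar an extra 3 mm of clearance before lowering it.

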